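# Dig out the brass tee from under the cover in the spares bin

### The arm

A 7-joint arm with a two-finger parallel gripper is mounted at the origin on the work surface. World frame = base frame: x ahead of the robot, y to its left, z up, the work surface at z = 0. Lengths are in mm, angles in rad, forces in N, time in s.
With the tool pointing down it reaches from about 400 to 875 mm from the base axis. Payload 4.4 kg.
Tool frame: the origin (TCP) lies at the very end of the fingers, on their centre line; the grasp point (between the pads) lies 19 mm behind it; z points along the fingers, x is the direction in which the jaws open and shut, and the axes are right-handed (so a half turn about z gives the same grasp; the last joint's range is limited). The gripper opens to 85 mm and grips with 20 to 120 N. Pads are 22 mm wide; open, the fingers measure 114 mm over their backs; the gripper's body (76 mm by 85 mm) begins 54 mm behind the grasp point. The pads swing forward as they close: fully open they stand 13 mm farther back than shut.
Start: joints at [1.135, 0.628, 0.038, 1.517, -0.027, 0.996, -0.02], TCP at [234.957, -606.064, 231.313] pointing down, gripper open.
Joint ranges: [-3.06, 3.06], [-0.37, 2.12], [-1.25, 1.32], [0.18, 2.47], [-1.1, 4.24], [0.23, 1.98], [-2.94, 2.94]. Speed limits (rad/s): [2.57, 2.57, 3.14, 3.14, 3.14, 3.14, 3.14].

### API

Orientations are given as [roll, pitch, yaw] about the fixed x, y, z axes, in that order (R = Rz(yaw) Ry(pitch) Rx(roll)).
In Python, from cell import ctrl, get_image, job, models gives the robot as it stands.
- The arm moves only by the tool move_arm, never from a script. Its argument "moves" is a list that holds one entry, the list of rows, each a list of 6 numbers: the shift along the tool's x, y, z in m, then the turn, a rotation vector about the tool's x, y, z in rad. A call has 1 to 20 rows; each row is the pose to reach, as a shift and turn from the pose commanded when the call began, along the tool's axes at that moment; what a row does not reach only later rows make up. A row lasts 1/8 s, in which the tool goes at most 62.5 mm and 10.7 degrees, less where a joint would pass 70% of its speed; a pose out of reach is approached as far as the arm can. A call with a gripper value outside its range is refused whole. "jaw" is the opening, from 0 (shut) to 1 (fully open), set as the call begins (left out, the last holds). The fingers move at their own pace and stop on an object; the grip force is fixed at half the most. Time passes only in rows, so rows that repeat a pose let the fingers close. It gives the time, the measured TCP pose, the force and the opening at its end, in the units of the state.
- ctrl.read_state(): the state, without advancing time (a new reading comes with each control period).
- get_image(name): name is "side" or "top" or "wrist"; returns a dict with "color" (400x640x3 uint8, blue, green, red), "fov_y" (degrees; the focal length in pixels is half the picture's height over the tangent of half this angle, whatever the lens; pixels are square), "cx", "cy" (the principal point, pixels), "origin" and "orientation" of the camera in the world; the wrist camera has in their place "hand_eye" (4x4, takes a point from camera to tool coordinates, whose origin is the TCP and whose axes are the tool frame's). Camera axes: x right, y up, looking along -z (the intrinsics and any distortion apply to the point x, -y, -z); pixel columns grow to the right and rows downward; lengths in mm; the calibration is good to about 2 mm. A picture is of the moment at which its call begins: read the wrist's pose just before it. There is no depth.
- job.finish_job(): hands the job in, once; it reports no verdict.
Trained networks look in the newest picture that a camera, given by its name, has taken for a name from the list of things; names that differ only in an ending like _2 or _b are one class to them, and where a whole thing is asked for, a point or a joint stands for the part that bears it (a point fixed in the world has none). Each returns a list of dicts, best first, with "score" (0 to 1); they miss things now and then, are a little off and sometimes report something else, mostly with a low value. They report only what shows in the picture. A call takes as long as a camera call. They do not tell look-alikes from the thing itself.
- models.cut_out(camera, thing): "pixels" (400x640 bool, what is visible of it) and "uv" ([column, row] in pixels, amid what is visible of it).
- models.place_of(camera, thing): "uv" ([column, row] in pixels: a listed point, or the origin of a listed thing).
The state is a dict: "clock": time; "qpos": joint angles; "qd": joint speeds; "tau": joint torques, N m; "eef_pos": TCP position; "tool_rot": TCP orientation; "force": force on the tool from outside, world axes, zero at the start; "torque": the same for the moment, N m; "width": finger opening in mm.
Only numpy, scipy, OpenCV 4.12 (cv2) and the standard library are available. Lean on these libraries where they do the work, as an engineer would, in place of code of your own. Each camera call takes 0.05 s, during which the arm holds its last target.

### The job

A brass tee fitting for the chromatograph's gas line lies buried in the big front compartment of the spares bin, under the loose steel cover with the black bar handle. Set the cover aside on the free floor of the same compartment, the right way up, then lift out the tee and lay it gently, flat, in the square steel parts tray beside the bin. Do not drop either of them.

Things in the scene. Friction and masses are not known exactly. Their poses are not given: they have to be found in the camera images.
- cover_grip (a point): Centre of the black bar handle on the loose steel cover (0.2-0.4 kg): inverted U, 94 mm (x) by 100 (y) by 36 high, 3 mm sheet, closed at its x sides, open below and at its y ends. Bar: 12 mm thick in x, 70 long in y, 16 tall, on two posts 30 mm either side (y) of this point, 16 mm gap below the bar. Point: mid x and y, 60 mm above the cover's lower edge, 8 below the bar's top; z up.
- tee_center (a point): Centre, 9 mm above the underside, of the loose brass tee (0.08-0.17 kg), flat under the cover, any yaw, within 10 mm of the cover's centre. 56 mm (x) by 39 (y) by 18 high. Straight run 56 mm along x, its axis 10.5 mm to -y of this point; branch towards +y; hexagon ends 18 mm across. Back of run and branch end lie 19.5 mm to -y and +y: can be pinched across these 39 mm.
- bin: Grey open plastic bin, fixed. Origin: underside, centre of the front compartment: 190 mm (x) by 430 (y) inside, floor 5 mm above origin, walls 6 thick, rims 45 above origin. In it only the cover, up to 130 mm to either side (y) of centre, and the tee under it; the rest of its floor is free. Beyond it (+x) a 70 mm wide compartment holds parts not needed: straight brass union, elbow, spanner.
- tray: Square stainless-steel parts tray, empty, fixed to the bench left (+y) of the bin: 160 by 160 mm outside, walls 4 mm thick, rim 18 mm above the bench. Origin: centre of its underside; inner floor 4 mm above it; x and y along its sides. The round white dish farther back is not meant.
There are look-alikes about, which are no part of the job. Of the things that look like the part that bears cover_grip, the larger one is meant.

How it is judged (in metres and radians):
On the way:
1. the cover has been set down, right way up, on the floor of the bin's front compartment, clear of the tee, and let go (x of cover_grip in the frame of bin between -0.07 and 0.07 m and y of cover_grip in the frame of bin between -0.18 and 0.18 m and z of cover_grip in the frame of bin between 0.055 and 0.075 m and angle between cover_grip's own z axis and vertical below 0.17 rad and horizontal distance between cover_grip and tee_center above 0.08 m and contact force between the fingers and cover below 0.1 N and linear speed of cover below 0.03 m/s), for 0.2 s.
At the end, for the whole second after the job is handed in: Cover at rest, right way up (10 degrees), on the floor of the front compartment (handle centre within 70 mm in x, 180 mm in y of the bin origin, 55-75 mm above it); tee at rest, flat (10 degrees), on the tray floor (centre within 66 mm in x and y of the tray origin, 5-22 mm above it) (x of cover_grip in the frame of bin between -0.07 and 0.07 m and y of cover_grip in the frame of bin between -0.18 and 0.18 m and z of cover_grip in the frame of bin between 0.055 and 0.075 m and angle between each of cover_grip, tee_center's own z axis and vertical below 0.17 rad and x of tee_center in the frame of tray between -0.066 and 0.066 m and y of tee_center in the frame of tray between -0.066 and 0.066 m and z of tee_center in the frame of tray between 0.005 and 0.022 m and linear speed of each of tee, cover below 0.02 m/s); the robot touches nothing.
It fails at once if the tee falls freely from more than about 4 cm (linear speed of tee above 0.9 m/s and contact force between the fingers and tee below 0.05 N).
It fails at once if the cover falls freely from more than about 4 cm (linear speed of cover above 0.9 m/s and contact force between the fingers and cover below 0.05 N).
It also fails if it takes over 61 s, if anything falls off the work surface, if the arm or the gripper's body presses on something with over 40 N, if the wrist force passes 120 N, or if a joint passes its speed limit or range.

## Working session

There is one attempt and no reset: what is moved stays moved. The work goes in short steps, Python scripts to look and compute and a tool call to move; the robot and the scene stay as the last step left them, time stands still between calls to the robot, and variables do not carry over. Pictures are saved under pics/ and viewed, and the job is handed in when it is done.

Besides the shell and the picture viewer there is one more tool, called after "Emit:" as a command line: name --argument value ..., lists and objects as JSON in quotes. move_arm: Moves the arm, as the interface text tells. Its arguments: {"type":"object","properties":{"moves":{"type":"array","items":{"type":"array","items":{"type":"array","items":{"type":"number"}}}},"jaw":{"type":"number"}},"required":["moves"]}

```bash
mkdir -p pics; ls; cat > h.py <<'E'
import numpy as np, cv2
from cell import ctrl,get_image,job,models
from scipy.spatial.transform import Rotation as R
E
python3 - <<'E'
from h import *
for n in ["side","top"]:
    im=get_image(n); cv2.imwrite(f"pics/{n}0.png",im["color"])
    print(n,{k:(np.round(v,3).tolist() if k!="color" else 0) for k,v in im.items()})
    for t in ["cover_grip","bin","tray","tee_center"]:
        print(t,[(np.round(d["uv"],1).tolist(),round(d["score"],2)) for d in models.place_of(n,t)])
    print([(np.round(d["uv"],1).tolist(),int(d["pixels"].sum()),round(d["score"],2)) for d in models.cut_out(n,"cover_grip")])
s=ctrl.read_state();print(s)
E
```

```text
pics
side {'color': 0, 'fov_y': 56.331, 'cx': 317.896, 'cy': 193.991, 'origin': [166.076, 703.042, 470.927], 'orientation': [1.075, -0.002, -2.767]}
cover_grip [([412.2, 166.4], 0.68), ([331.6, 154.1], 0.64)]
bin [([322.2, 185.0], 0.58)]
tray [([224.8, 314.3], 0.64)]
tee_center [([328.3, 170.2], 0.48)]
[([411.7, 171.9], 621, 0.8), ([336.0, 163.1], 751, 0.55)]
top {'color': 0, 'fov_y': 50.773, 'cx': 320.832, 'cy': 203.782, 'origin': [203.836, 41.153, 1119.595], 'orientation': [0.199, 0.003, -1.568]}
cover_grip [([447.1, 260.0], 0.81)]
bin [([396.9, 180.1], 0.86)]
tray [([211.8, 190.0], 0.76)]
tee_center []
[([430.1, 179.2], 1450, 0.97), ([443.0, 257.9], 975, 0.86)]
{'clock': 0.6, 'qpos': array([ 1.13518832,  0.62838462,  0.03846242,  1.51742332, -0.02698815,
        0.99629195, -0.02003452]), 'qd': array([ 0.0013387 ,  0.00066502, -0.00015007, -0.0013865 ,  0.0008759 ,
        0.00094046, -0.00067878]), 'tau': array([-6.78734596e-04, -5.62973285e+01,  1.22484539e+00, -1.93693954e+01,
        1.08850354e-02,  1.89903236e-03,  2.24133885e-05]), 'eef_pos': array([ 234.97756289, -606.04590694,  231.3152308 ]), 'tool_rot': array([-3.14154366e+00, -9.03165044e-06, -1.20101153e+00]), 'force': array([-1.1714137 , -0.3873574 , -0.53280367]), 'torque': array([ 0.02079816, -0.01538185,  0.03173133]), 'width': 85.51249105040895}
```

View pics/side0.png

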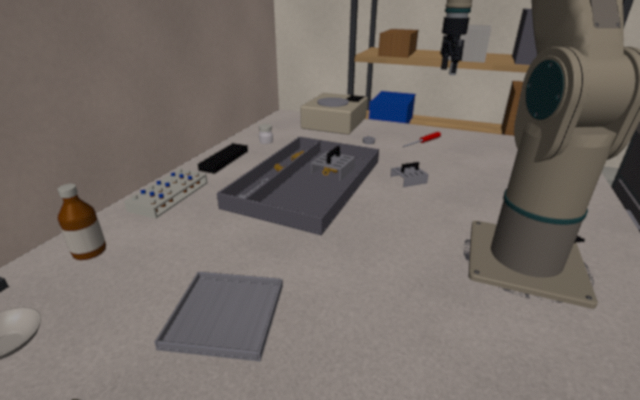

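View pics/top0.png

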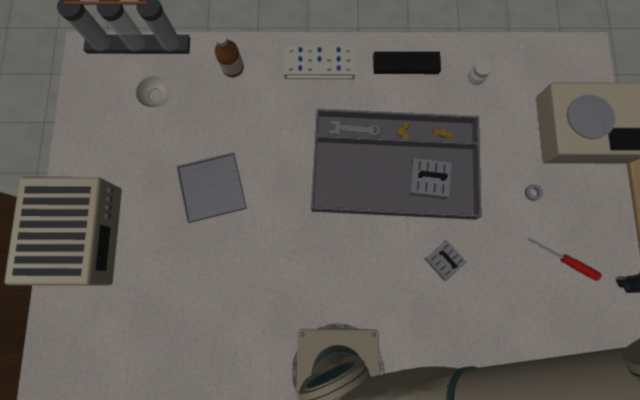

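Candidates for the cover are the one in the bin's front compartment, top (430,178), and a smaller one on the bench, top (445,260). The task puts the cover in the bin and says the larger is meant, so it is (430,178). I'll confirm this in an enlarged crop.

```bash
cat >> h.py <<'E'
def ray(im,uv):
    f=200/np.tan(np.radians(im["fov_y"])/2)
    d=np.array([(uv[0]-im["cx"])/f,-(uv[1]-im["cy"])/f,-1.])
    return np.array(im["origin"]),R.from_euler('xyz',im["orientation"]).as_matrix()@d
def onz(im,uv,z):
    o,d=ray(im,uv); return o+d*(z-o[2])/d[2]
def proj(im,p):
    f=200/np.tan(np.radians(im["fov_y"])/2)
    c=R.from_euler('xyz',im["orientation"]).as_matrix().T@(np.array(p)-im["origin"])
    return im["cx"]-f*c[0]/c[2], im["cy"]+f*c[1]/c[2]
E
python3 - <<'E'
from h import *
im=get_image("top"); c=im["color"]
cr=cv2.resize(c[90:290,300:500],None,fx=3,fy=3,interpolation=cv2.INTER_CUBIC); cv2.imwrite("pics/crop1.png",cr)
cr=cv2.resize(c[140:230,160:320],None,fx=5,fy=5,interpolation=cv2.INTER_CUBIC); cv2.imwrite("pics/crop2.png",cr)
print([k for k in im], "dist" in im)
print("bin",onz(im,models.place_of("top","bin")[0]["uv"],0),"tray",onz(im,models.place_of("top","tray")[0]["uv"],0))
m=models.cut_out("top","tray")[0]["pixels"].astype(np.uint8)
r=cv2.minAreaRect(cv2.findContours(m,0,1)[0][0]); p=cv2.boxPoints(r); print([onz(im,q,15).round(1) for q in p])
m=models.cut_out("top","bin")[0]["pixels"].astype(np.uint8)
cs=max(cv2.findContours(m,0,1)[0],key=cv2.contourArea);r=cv2.minAreaRect(cs); p=cv2.boxPoints(r); print(p,[onz(im,q,45).round(1) for q in p])
for d in models.cut_out("top","cover_grip"):
    m=d["pixels"].astype(np.uint8); cs=max(cv2.findContours(m,0,1)[0],key=cv2.contourArea);p=cv2.boxPoints(cv2.minAreaRect(cs)); print(p,[onz(im,q,41).round(1) for q in p])
# black bar pixels
g=c.max(2); m=np.zeros_like(g); m[165:190,405:460]=(g[165:190,405:460]<25); ys,xs=np.nonzero(m)
print(len(xs),xs.mean(),ys.mean(),cv2.boxPoints(cv2.minAreaRect(np.c_[xs,ys].astype(np.float32))),onz(im,(xs.mean(),ys.mean()),70))
E
```

```text
['color', 'fov_y', 'cx', 'cy', 'origin', 'orientation'] False
bin [ 493.01911026 -158.73810149    0.        ] tray [466.34317018 346.53810378   0.        ]
[array([533.3, 448.2,  15. ]), array([574.2, 286.7,  15. ]), array([411.8, 242.6,  15. ]), array([373., 400.,  15.])]
[[310.04987 211.00249]
 [315.25433 106.91271]
 [484.98004 115.399  ]
 [479.77557 219.48877]] [array([400.9,  73. ,  45. ]), array([689.4,  61. ,  45. ]), array([ 665.2, -399.4,   45. ]), array([ 379.4, -364.8,   45. ])]
[[408.6885  195.42624]
 [412.14755 157.37704]
 [452.18033 161.01639]
 [448.72128 199.06558]] [array([ 443.5, -184.9,   41. ]), array([ 547.5, -198.2,   41. ]), array([ 537.5, -304.3,   41. ]), array([ 433.9, -289.1,   41. ])]
[[423.00006 259.00003]
 [444.50006 237.50003]
 [467.00006 260.00003]
 [445.50006 281.50003]] [array([ 278.1, -214.9,   41. ]), array([ 333.1, -272.5,   41. ]), array([ 275.8, -326.4,   41. ]), array([ 222. , -268.9,   41. ])]
103 432.126213592233 174.61165048543688 [[418.73846 176.0923 ]
 [419.38464 170.92308]
 [445.35388 174.16924]
 [444.7077  179.33846]] [ 492.04164162 -241.26628405   70.        ]
```

View pics/crop1.png

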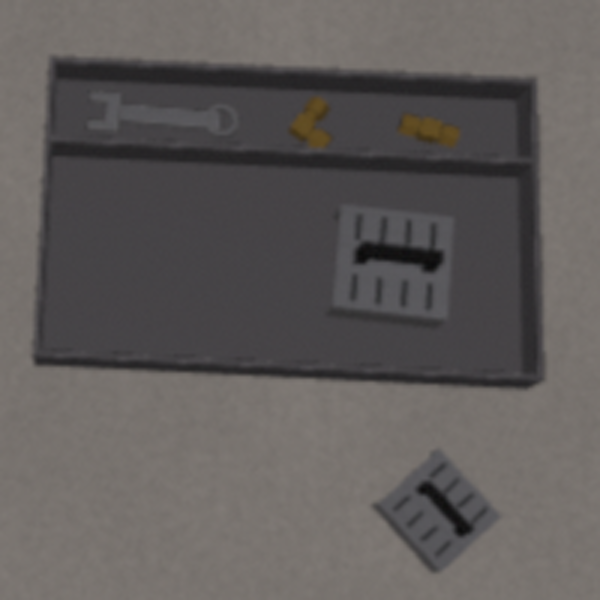

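View pics/crop2.png

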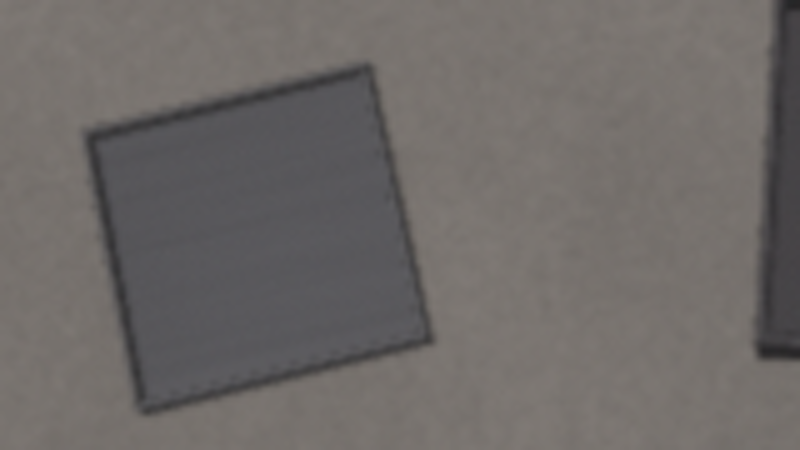

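The crop confirms it. The bin cover's outline is about 105 mm and the bench one is only about 79 mm, so the one in the bin (crop 395,262) is the target. The tray is the square at top (211,188), rotated about 14°. Next I'll fit the bin pose and move above the cover.

```bash
cat >> h.py <<'E'
def T(pos,yaw):
    M=np.eye(4); M[:3,:3]=R.from_euler('xyz',[np.pi,0,yaw]).as_matrix(); M[:3,3]=pos; return M
def cur():
    s=ctrl.read_state(); M=np.eye(4); M[:3,:3]=R.from_euler('xyz',s["tool_rot"]).as_matrix(); M[:3,3]=s["eef_pos"]; return M
def row(pos,yaw,M=None):
    M=cur() if M is None else M
    D=np.linalg.inv(M)@T(pos,yaw)
    return np.r_[D[:3,3]/1000,R.from_matrix(D[:3,:3]).as_rotvec()].round(4).tolist()
def wim(M,im):
    # convert wrist image to world camera
    C=M@np.array(im["hand_eye"]); im=dict(im); im["origin"]=C[:3,3]; im["orientation"]=R.from_matrix(C[:3,:3]).as_euler('xyz'); return im
E
python3 - <<'E'
from h import *
from scipy.optimize import least_squares
im=get_image("top")
px=np.array([[52,58],[537,80],[35,358],[543,378]])/3+[300,90]
L=[(177,221),(177,-221),(-101,221),(-101,-221)]
def f(p):
    c,s=np.cos(p[2]),np.sin(p[2])
    return np.ravel([np.array(proj(im,(p[0]+c*x-s*y,p[1]+s*x+c*y,45)))-q for (x,y),q in zip(L,px)])
r=least_squares(f,[493,-158,-.05],x_scale=[10,10,.1]);print(r.x,r.fun.round(1))
px=np.array([[88,132],[371,66],[432,342],[143,411]])/5+[160,140]
L=[(80,80),(80,-80),(-80,-80),(-80,80)]
def f(p):
    c,s=np.cos(p[2]),np.sin(p[2])
    return np.ravel([np.array(proj(im,(p[0]+c*x-s*y,p[1]+s*x+c*y,18)))-q for (x,y),q in zip(L,px)])
r=least_squares(f,[470,346,.25],x_scale=[10,10,.1]);print(r.x,r.fun.round(1))
print(row([470,-240,230],-.1))
E
```

```text
[ 4.96679061e+02 -1.55100670e+02 -4.49020608e-02] [-0.9 -0.4  0.3 -0.7 -0.5 -0.2  1.1  1. ]
[4.70609172e+02 3.38809520e+02 2.47020552e-01] [-0.4 -0.1  0.6 -0.6  0.6 -0.  -0.8  0.6]
[-0.2564, -0.3514, 0.0013, -0.0, -0.0, -1.1011]
```

Emit:
move_arm --moves '[[[-0.256,-0.351,0,0,0,-1.1],[-0.256,-0.351,0,0,0,-1.1],[-0.256,-0.351,0,0,0,-1.1],[-0.256,-0.351,0,0,0,-1.1],[-0.256,-0.351,0,0,0,-1.1],[-0.256,-0.351,0,0,0,-1.1],[-0.256,-0.351,0,0,0,-1.1],[-0.256,-0.351,0,0,0,-1.1],[-0.256,-0.351,0,0,0,-1.1],[-0.256,-0.351,0,0,0,-1.1],[-0.256,-0.351,0,0,0,-1.1],[-0.256,-0.351,0,0,0,-1.1]]]' --jaw 1

```text
clock: 2.45
eef_pos: [469.3, -241.3, 231.3]
tool_rot: [3.141, 0.0, -0.103]
force: [-0.7, 1.4, 0.1]
width: 85.4
```

```bash
python3 - <<'E'
from h import *
M=cur(); im=get_image("wrist"); w=wim(M,im)
print(np.round(im["hand_eye"],3).tolist(),w["origin"],{k:np.round(im[k],4).tolist() for k in im if k not in("color","hand_eye")})
cv2.imwrite("pics/w1.png",im["color"])
for d in models.place_of("wrist","cover_grip"): print(d["uv"],d["score"],onz(w,d["uv"],65))
for d in models.cut_out("wrist","cover_grip"):
    m=d["pixels"].astype(np.uint8); print(d["uv"],d["score"],m.sum())
print(ctrl.read_state())
E
```

```text
[[1.0, -0.001, 0.0, 0.512], [-0.001, -0.951, -0.309, -78.783], [0.001, 0.309, -0.951, -141.208], [0.0, 0.0, 0.0, 1.0]] [ 477.86641806 -162.97863294  372.49444957] {'fov_y': 65.0856, 'cx': 318.034, 'cy': 197.4141}
[342.3, 181.3] 0.87 [ 493.74768637 -247.85270125   65.        ]
[153.1, 219.9] 0.73 [ 291.56883299 -269.74823248   65.        ]
[159.1, 213.6] 0.9 3727
[343.1, 171.0] 0.56 7736
{'clock': 2.6, 'qpos': array([ 0.62026218,  0.46509   , -0.2882381 ,  1.85189943,  0.17074237,
        0.84849041,  0.14614771]), 'qd': array([-0.0030527 , -0.00075955, -0.00194747, -0.00013767,  0.00019174,
        0.00176758, -0.00149027]), 'tau': array([ 9.50186653e-02, -4.46706140e+01, -2.27250203e+00, -1.70731920e+01,
        1.45126900e-02,  2.77322339e-03,  4.26244442e-04]), 'eef_pos': array([ 469.59408817, -240.78821471,  231.33372142]), 'tool_rot': array([ 3.14158688e+00, -5.89526642e-05, -1.01574138e-01]), 'force': array([0.10589463, 0.07849975, 0.87489053]), 'torque': array([ 0.05766108,  0.00855281, -0.00307061]), 'width': 85.38063481352683}
```

View pics/w1.png

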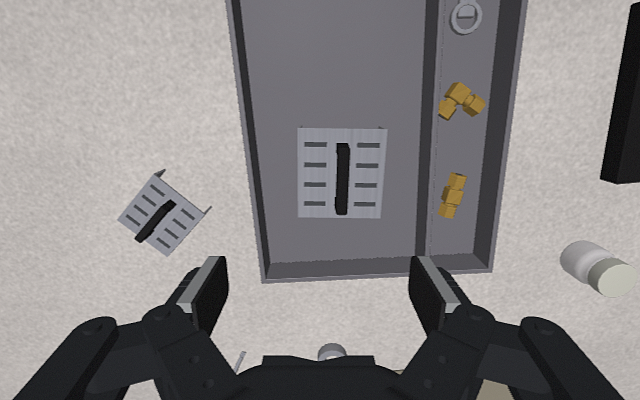

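The wrist picture shows the large cover at (340,173), with its bar running from (343,143) to (342,214). The smaller look-alike is at (160,215).

```bash
python3 - <<'E'
from h import *
M=cur(); im=get_image("wrist"); w=wim(M,im)
c=im["color"]
P=[onz(w,q,41) for q in [(298,127.5),(387,128.5),(381,218),(297,217)]]
print(np.round(P,1), np.mean(P,0))
for a,b in [(0,1),(3,2),(0,3),(1,2)]:
    d=P[b]-P[a]; print(np.hypot(*d[:2]).round(1),np.arctan2(d[1],d[0]))
g=c.max(2); m=np.zeros_like(g); m[135:222,325:360]=g[135:222,325:360]<50
n,l,st,ce=cv2.connectedComponentsWithStats(m); i=1+np.argmax(st[1:,4]); print(st[i],ce[i])
bx=cv2.boxPoints(cv2.minAreaRect(np.argwhere(l==i)[:,::-1].astype(np.float32))); print(bx,[onz(w,q,73).round(1) for q in bx])
cv2.imwrite("pics/w1c.png",cv2.resize(c[110:240,270:410],None,fx=4,fy=4,interpolation=2))
t=get_image("top")
for q in [(493.7,-247.9,65)]: print("top proj",proj(t,q))
E
```

```text
[[ 454.  -191.8   41. ]
 [ 545.8 -202.    41. ]
 [ 535.8 -301.3   41. ]
 [ 441.  -290.6   41. ]] [ 494.17053588 -246.42958192   41.        ]
92.4 -0.111214315548158
95.4 -0.11278733516039476
99.7 -1.702207371020452
99.8 -1.6713182691896356
[335 144  14  71 828] [341.67391304 178.82487923]
[[334.66064 213.95023]
 [336.15338 143.7905 ]
 [348.5733  144.05475]
 [347.08057 214.21448]] [array([ 483.3, -278.7,   73. ]), array([ 490.7, -207.7,   73. ]), array([ 502.4, -209.1,   73. ]), array([ 495.9, -280.3,   73. ])]
top proj (np.float64(434.1674522910239), np.float64(174.50790299258026))
```

View pics/w1c.png

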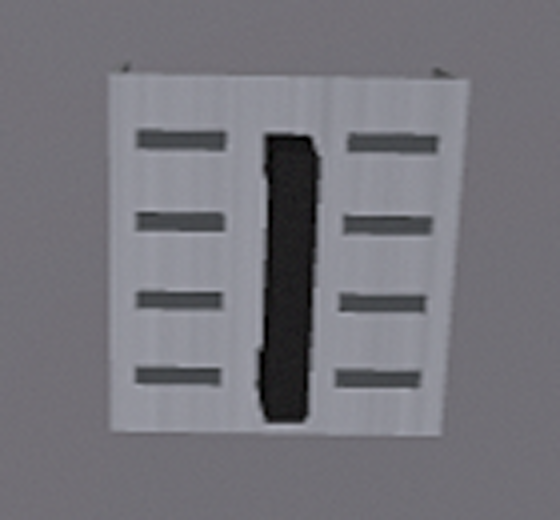

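```bash
python3 - <<'E'
from h import *
for z in (110,50): print(row([493.5,-246,z],-.111))
E
```

```text
[0.0243, 0.003, 0.1213, -0.0001, 0.0, 0.0098]
[0.0243, 0.003, 0.1813, -0.0001, 0.0, 0.0098]
```

Emit:
move_arm --moves '[[[0.024,0.003,0.06,0,0,0.01],[0.024,0.003,0.11,0,0,0.01],[0.024,0.003,0.14,0,0,0.01],[0.024,0.003,0.16,0,0,0.01],[0.024,0.003,0.172,0,0,0.01],[0.024,0.003,0.18,0,0,0.01],[0.024,0.003,0.181,0,0,0.01],[0.024,0.003,0.181,0,0,0.01],[0.024,0.003,0.181,0,0,0.01]]]' --jaw 1

```text
clock: 3.82
eef_pos: [493.7, -246.2, 51.0]
tool_rot: [3.141, -0.001, -0.111]
force: [0.1, 0.1, 0.2]
width: 85.1
```

```bash
python3 - <<'E'
from h import *
im=get_image("wrist"); cv2.imwrite("pics/w2.png",im["color"])
E
```

```text
(no output)
```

View pics/w2.png

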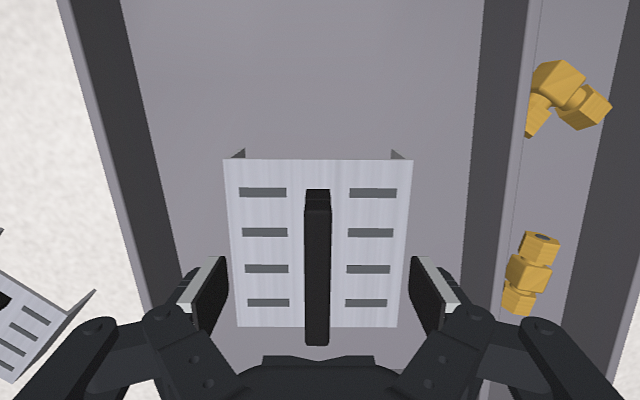

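The bar at (317,268) is centred between the pads, so I'll close.

Emit:
move_arm --moves '[[[0,0,0,0,0,0],[0,0,0,0,0,0],[0,0,0,0,0,0],[0,0,0,0,0,0],[0,0,0,0,0,0],[0,0,0,0,0,0],[0,0,0,0,0,0],[0,0,0,0,0,0]]]' --jaw 0

```text
clock: 4.88
eef_pos: [493.4, -245.9, 50.5]
tool_rot: [3.141, -0.0, -0.111]
force: [-0.8, -0.1, 3.6]
width: 10.7
```

```bash
python3 - <<'E'
from h import *
im=get_image("wrist"); cv2.imwrite("pics/w3.png",im["color"])
s=ctrl.read_state();print(s["width"],s["force"],s["eef_pos"])
E
```

```text
10.921898148144775 [-0.10861417  0.33075242  4.27546904] [ 493.41935636 -245.91772314   50.46498197]
```

View pics/w3.png

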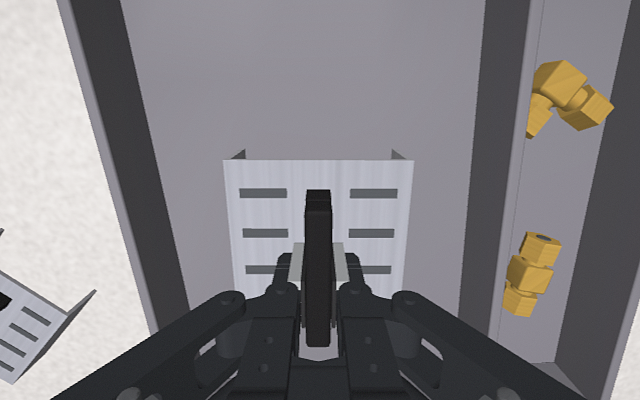

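Emit:
move_arm --moves '[[[0,0,-0.005,0,0,0],[0,0,-0.012,0,0,0],[0,0,-0.024,0,0,0],[0,0,-0.04,0,0,0],[0,0,-0.055,0,0,0],[0,0,-0.065,0,0,0],[0,0,-0.065,0,0,0],[0,0,-0.065,0,0,0]]]'

```text
clock: 5.92
eef_pos: [492.9, -245.8, 115.1]
tool_rot: [-3.141, 0.001, -0.111]
force: [-0.9, 0.6, -3.4]
width: 10.8
```

```bash
python3 - <<'E'
from h import *
M=cur(); im=get_image("wrist"); cv2.imwrite("pics/w4.png",im["color"])
s=ctrl.read_state();print(s["width"],s["force"],s["torque"],s["eef_pos"])
im=get_image("side"); cv2.imwrite("pics/s4.png",cv2.resize(im["color"][100:250,200:450],None,fx=3,fy=3,interpolation=2))
print(row([501,-60,115],-.08))
E
```

```text
10.555901141975356 [ 0.07107474 -0.38492116 -4.41297835] [-0.00464833 -0.0412867   0.00759958] [ 492.82758891 -245.77607886  114.85740515]
[-0.0124, -0.1855, -0.0002, -0.0004, 0.0012, -0.031]
```

View pics/s4.png

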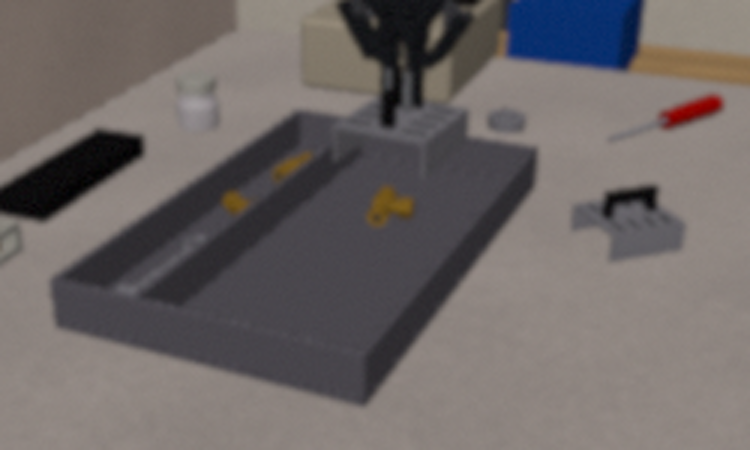

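View pics/w4.png

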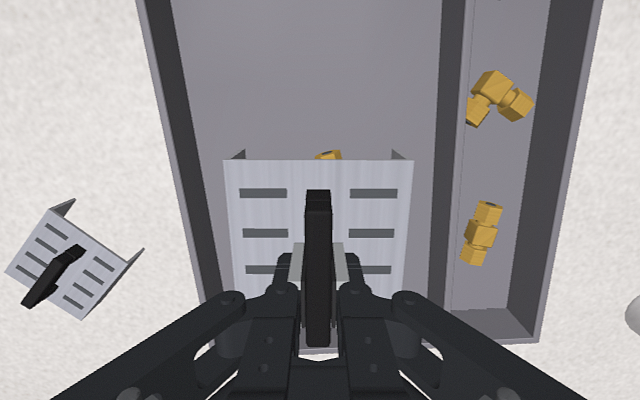

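The cover hangs level, and the tee is exposed at side crop (390,205). Now carrying the cover to the free end.

Emit:
move_arm --moves '[[[-0.001,-0.015,0,0,0,-0.003],[-0.003,-0.045,0,0,0,-0.01],[-0.006,-0.085,0,0,0,-0.015],[-0.008,-0.125,0,0,0,-0.02],[-0.01,-0.155,0,0,0,-0.027],[-0.012,-0.175,0,0,0,-0.03],[-0.012,-0.185,0,0,0,-0.03],[-0.012,-0.185,0,0,0,-0.03],[-0.012,-0.185,0.015,0,0,-0.03],[-0.012,-0.185,0.03,0,0,-0.03],[-0.012,-0.185,0.042,0,0,-0.03],[-0.012,-0.185,0.052,0,0,-0.03],[-0.012,-0.185,0.059,0,0,-0.03],[-0.012,-0.185,0.062,0,0,-0.03],[-0.012,-0.185,0.063,0,0,-0.03],[-0.012,-0.185,0.064,0,0,-0.03],[-0.012,-0.185,0.064,0,0,-0.03]]]'

```text
clock: 8.15
eef_pos: [502.0, -60.7, 51.5]
tool_rot: [-3.142, -0.0, -0.081]
force: [-0.9, 0.1, -3.4]
width: 10.9
```

```bash
python3 - <<'E'
from h import *
s=ctrl.read_state();print(s["width"],s["force"],s["torque"],s["eef_pos"])
im=get_image("side"); cv2.imwrite("pics/s5.png",cv2.resize(im["color"][100:250,200:450],None,fx=3,fy=3,interpolation=2))
E
```

```text
10.874423881718432 [-0.87529277  0.07149822 -3.41272552] [ 0.02177614  0.05383243 -0.03973107] [501.99194518 -60.73546721  51.5336752 ]
```

View pics/s5.png

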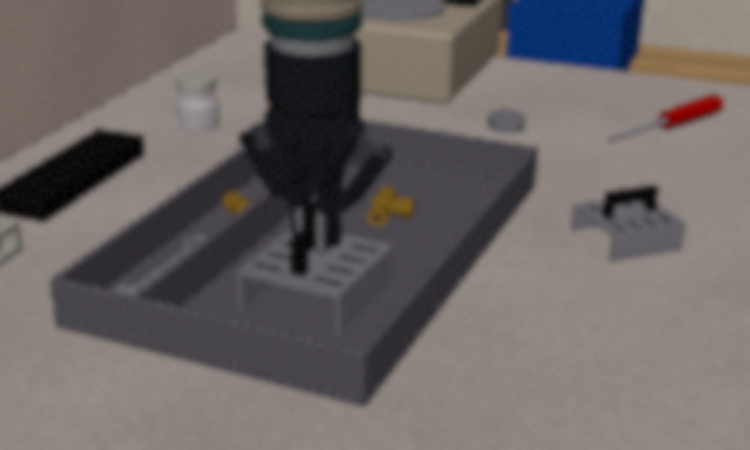

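Emit:
move_arm --moves '[[[0,0,0.001,0,0,0],[0,0,0.0015,0,0,0],[0,0,0.0015,0,0,0]]]'

```text
clock: 8.57
eef_pos: [502.1, -60.8, 50.5]
tool_rot: [3.141, -0.001, -0.081]
force: [-1.2, -0.4, 6.3]
width: 10.8
```

Contact with the floor is felt (+6 N). Opening, then up.

Emit:
move_arm --moves '[[[0,0,0,0,0,0],[0,0,0,0,0,0],[0,0,0,0,0,0],[0,0,0,0,0,0],[0,0,0,0,0,0],[0,0,-0.02,0,0,0],[0,0,-0.06,0,0,0],[0,0,-0.11,0,0,0],[0,0,-0.16,0,0,0],[0,0.05,-0.18,0,0,0],[0,0.1,-0.18,0,0,0],[0,0.14,-0.18,0,0,0],[0,0.15,-0.18,0,0,0],[0,0.15,-0.18,0,0,0],[0,0.15,-0.18,0,0,0]]]' --jaw 1

```text
clock: 10.45
eef_pos: [490.0, -208.3, 229.8]
tool_rot: [-3.14, 0.0, -0.078]
force: [-0.1, 1.1, 0.5]
width: 84.9
```

```bash
python3 - <<'E'
from h import *
M=cur(); im=get_image("wrist"); w=wim(M,im)
cv2.imwrite("pics/w6.png",im["color"])
for d in models.place_of("wrist","tee_center"): print(d["uv"],d["score"],onz(w,d["uv"],14))
for d in models.place_of("wrist","cover_grip"): print(d["uv"],d["score"],onz(w,d["uv"],65))
im=get_image("side"); cv2.imwrite("pics/s6.png",cv2.resize(im["color"][100:250,200:450],None,fx=3,fy=3,interpolation=2))
E
```

```text
[326.2, 191.0] 0.96 [ 497.81740864 -237.95436618   14.        ]
[319.7, 11.0] 0.64 [503.24424919 -60.70759527  65.        ]
[136.6, 247.4] 0.62 [ 288.54509508 -270.39416053   65.        ]
```

View pics/w6.png

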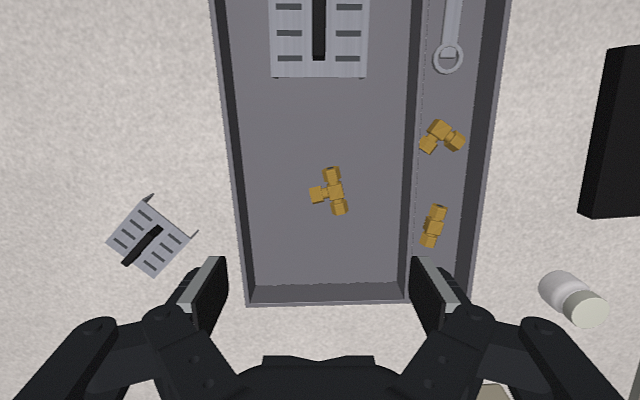

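View pics/s6.png

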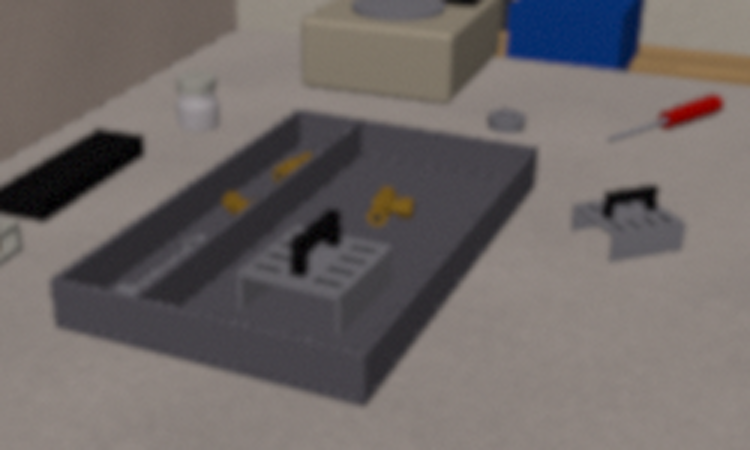

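The tee lies at wrist (328,192). Its run goes from (332,170) to (340,210) and its branch points left to (315,195). The brass parts at (440,135) and (433,225) are in the rear compartment. I'll fit the tee's yaw from its mask.

```bash
cat > fit.py <<'E'
from h import *
from scipy.optimize import minimize
def fit(w,m,x0,z0):
    # volume model: project convex pieces of tee (z0 = underside) and compare with mask
    h=9
    def box(x1,x2,y1,y2,a,b): return [(x,y,z) for x in(x1,x2) for y in(y1,y2) for z in(a,b)]
    parts=[box(-28,-14,-19.5,-1.5,1,17),box(14,28,-19.5,-1.5,1,17),box(-9,9,5.5,19.5,1,17),box(-28,28,-17,-4,3,15),box(-7,7,-10,19,3,15)]
    ys,xs=np.nonzero(m); a,b,c,d=xs.min()-20,xs.max()+20,ys.min()-20,ys.max()+20
    S=4; mm=cv2.resize(m[c:d,a:b].astype(np.float32),None,fx=S,fy=S,interpolation=1)>.5
    def img(p):
        co,si=np.cos(p[2]),np.sin(p[2]); o=np.zeros(mm.shape,np.uint8)
        for P in parts:
            q=np.array([proj(w,(p[0]+co*x-si*y,p[1]+si*x+co*y,z0+z)) for x,y,z in P])
            q=((q-[a,c])*S+S/2).round().astype(np.int32); cv2.fillConvexPoly(o,cv2.convexHull(q),1)
        return o>0
    def f(p): 
        o=img(p); return 1-(o&mm).sum()/(o|mm).sum()
    best=min((minimize(f,[x0[0],x0[1],t],method='Nelder-Mead',options=dict(initial_simplex=[[x0[0]+dx,x0[1]+dy,t+dt] for dx,dy,dt in((0,0,0),(6,0,0),(0,6,0),(0,0,.3))])) for t in np.arange(0,6.28,.5)),key=lambda r:r.fun)
    return best.x,1-best.fun
E
python3 - <<'E'
from fit import *
M=cur(); im=get_image("wrist"); w=wim(M,im)
d=models.cut_out("wrist","tee_center")[0]; print(d["uv"],d["score"],d["pixels"].sum())
p,i=fit(w,d["pixels"],(498,-238),5); print(p,np.mod(p[2],2*np.pi)-np.pi,i)
c=im["color"].astype(int); m=(c[...,2]-c[...,0]>60); n=np.zeros_like(m); n[150:235,295:365]=m[150:235,295:365]; print(n.sum())
print(fit(w,n,(498,-238),5))
E
```

```text
[333.5, 191.8] 0.75 1051
[ 498.88775574 -239.70451907    1.74153061] -1.4000620411332596 0.8748738081884464
942
(array([ 498.01678708, -239.38637217,    1.72908217]), np.float64(0.8486214365158344))
```

```bash
python3 - <<'E'
from h import *
print(row([498.4,-239.5,120],.164))
E
```

```text
[0.0108, 0.0292, 0.1099, -0.0001, -0.0001, -0.2438]
```

Emit:
move_arm --moves '[[[0.011,0.029,0.05,0,0,-0.12],[0.011,0.029,0.09,0,0,-0.244],[0.011,0.029,0.11,0,0,-0.244],[0.011,0.029,0.11,0,0,-0.244],[0.011,0.029,0.11,0,0,-0.244]]]'

```text
clock: 11.38
eef_pos: [499.1, -240.1, 120.7]
tool_rot: [3.141, -0.001, 0.163]
force: [-0.0, 1.1, -0.2]
width: 85.3
```

```bash
python3 - <<'E'
from fit import *
M=cur(); im=get_image("wrist"); w=wim(M,im)
cv2.imwrite("pics/w7.png",im["color"])
for d in models.place_of("wrist","tee_center"): print(d["uv"],d["score"],onz(w,d["uv"],14))
c=im["color"].astype(int); m=(c[...,2]-c[...,0]>60).astype(np.uint8)
n,l,st,ce=cv2.connectedComponentsWithStats(m); print(st[st[:,4]>300],ce[st[:,4]>300])
best=min([k for k in range(1,n) if st[k,4]>300],key=lambda k:abs(ce[k][0]-318))
p,i=fit(w,l==best,(498,-239),5); print(p,i)
print(row([p[0],p[1],6.5],p[2]+np.pi/2-np.pi))
E
```

```text
[334.6, 88.8] 0.22 [ 498.12795816 -155.7019991    14.        ]
[[     0      0    640    400 251552]
 [   465    129     60     50   1724]
 [   292    160     50     70   2017]
 [   436    242     37     40    706]] [[317.89435584 199.67744244]
 [494.83236659 154.93677494]
 [322.55924641 194.13832424]
 [454.50283286 260.45184136]]
[ 497.86972756 -239.51682207    1.72261124] 0.8473163684853873
[-0.0015, -0.0011, 0.1146, 0.0014, -0.0021, 0.0113]
```

View pics/w7.png

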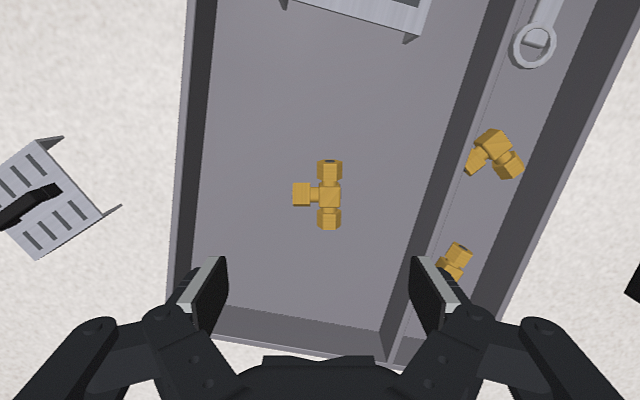

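The tee is square to the jaws, with its branch at (300,194) and its run vertical at x≈329. Descending.

Emit:
move_arm --moves '[[[-0.001,-0.001,0.03,0,0,0.005],[-0.001,-0.001,0.06,0,0,0.01],[-0.001,-0.001,0.08,0,0,0.01],[-0.001,-0.001,0.096,0,0,0.01],[-0.001,-0.001,0.107,0,0,0.01],[-0.001,-0.001,0.112,0,0,0.01],[-0.001,-0.001,0.114,0,0,0.01],[-0.001,-0.001,0.114,0,0,0.01]]]'

```text
clock: 12.48
eef_pos: [497.5, -239.3, 6.1]
tool_rot: [3.141, -0.001, 0.153]
force: [0.5, 0.1, 0.1]
width: 85.4
```

```bash
python3 - <<'E'
from h import *
im=get_image("wrist"); cv2.imwrite("pics/w8.png",im["color"])
s=ctrl.read_state();print(s["width"],s["force"],s["eef_pos"])
E
```

```text
85.34467218694228 [0.13723027 0.24182977 0.23117518] [ 497.50935185 -239.35755907    6.24358159]
```

View pics/w8.png

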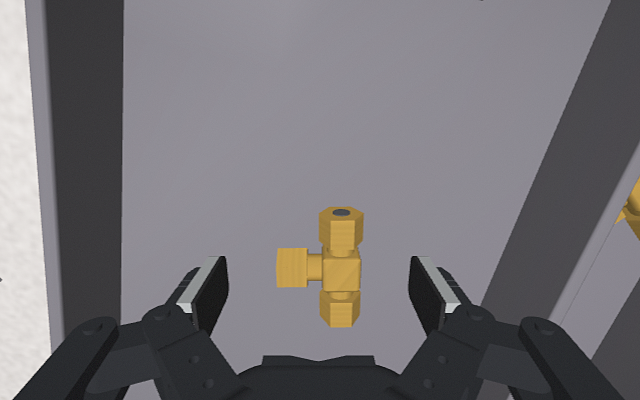

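```bash
python3 - <<'E'
from h import *
M=cur(); im=get_image("wrist"); w=wim(M,im)
for p in [(0,0,-8),(-19,0,-8),(-19,0,-16),(-43,-11,-13),(-43,11,-13),(-43,11,-40)]: print(p,np.round(proj(w,(M@np.r_[p,1])[:3])))
print(onz(w,(278,268),14),onz(w,(341,268),23),(np.linalg.inv(M)@np.r_[onz(w,(290,249),23),1]),(np.linalg.inv(M)@np.r_[onz(w,(290,287),10),1]))
E
```

```text
(0, 0, -8) [317. 267.]
(-19, 0, -8) [278. 267.]
(-19, 0, -16) [276. 276.]
(-43, -11, -13) [223. 252.]
(-43, 11, -13) [227. 293.]
(-43, 11, -40) [208. 334.]
[ 478.86661604 -242.81299806   14.        ] [ 507.37798001 -232.9671924    23.        ] [-11.98488939 -14.28486212 -16.77084852   1.        ] [-13.84420911  13.90790909  -3.76035522   1.        ]
```

The jaws are centred on the branch axis (predicted row 267, seen 268). Closing.

Emit:
move_arm --moves '[[[0,0,0,0,0,0],[0,0,0,0,0,0],[0,0,0,0,0,0],[0,0,0,0,0,0],[0,0,0,0,0,0],[0,0,0,0,0,0],[0,0,0,0,0,0]]]' --jaw 0

```text
clock: 13.45
eef_pos: [497.3, -239.3, 6.3]
tool_rot: [3.141, -0.0, 0.153]
force: [-1.0, 1.1, 4.6]
width: 37.3
```

```bash
python3 - <<'E'
from h import *
im=get_image("wrist"); cv2.imwrite("pics/w9.png",im["color"])
s=ctrl.read_state();print(s["width"],s["force"],s["torque"],s["eef_pos"])
E
```

```text
37.47313639404153 [-0.88016343  0.47695817  5.11576927] [ 0.10632088  0.20129721 -0.00447928] [ 497.34518038 -239.28406326    6.2557889 ]
```

View pics/w9.png

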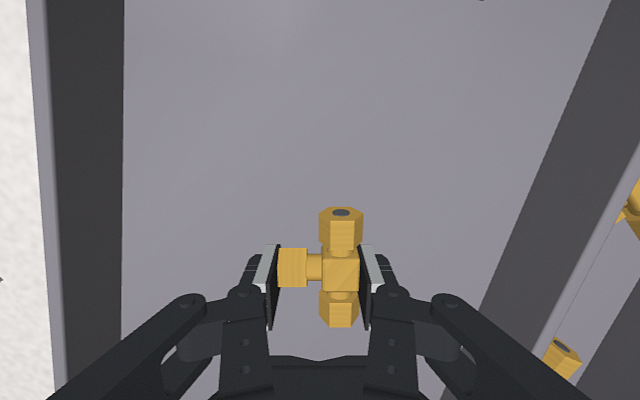

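The tee is gripped (37.4 mm, versus 39 nominal; the bar also read about 1.2 low). Lifting.

Emit:
move_arm --moves '[[[0,0,-0.004,0,0,0],[0,0,-0.012,0,0,0],[0,0,-0.022,0,0,0],[0,0,-0.034,0,0,0],[0,0,-0.034,0,0,0]]]'

```text
clock: 14.12
eef_pos: [498.1, -239.6, 41.2]
tool_rot: [3.14, -0.002, 0.153]
force: [0.3, 0.1, -0.7]
width: 37.7
```

```bash
python3 - <<'E'
from h import *
im=get_image("wrist"); cv2.imwrite("pics/w10.png",im["color"])
s=ctrl.read_state();print(s["width"],s["force"],s["torque"],s["eef_pos"])
print(row([470.6,338.8,140],.247))
E
```

```text
37.75368224347531 [-0.50257224 -0.39469416 -1.03441554] [ 0.00247092 -0.00575822  0.03847489] [ 497.62499543 -239.46964006   40.54790606]
[0.0614, -0.5756, -0.0998, 0.0008, -0.0012, -0.0942]
```

View pics/w10.png

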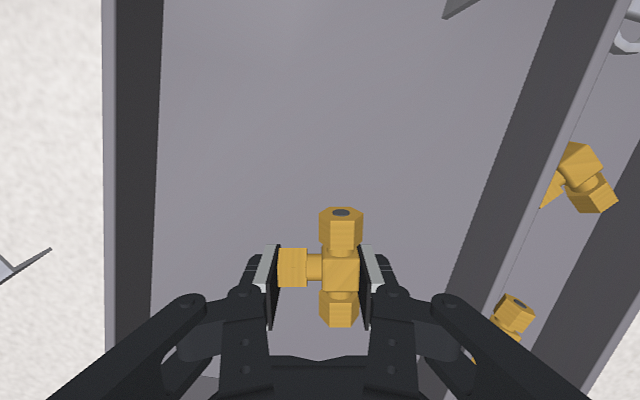

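It is held level and clear of the floor. Raising it and carrying it over to the tray.

Emit:
move_arm --moves '[[[0,0,-0.015,0,0,0],[0,0,-0.04,0,0,0],[0,0,-0.07,0,0,0],[0.003,-0.015,-0.09,0,0,-0.005],[0.006,-0.045,-0.1,0,0,-0.01],[0.01,-0.09,-0.1,0,0,-0.02],[0.015,-0.14,-0.1,0,0,-0.03],[0.02,-0.19,-0.1,0,0,-0.04],[0.026,-0.24,-0.1,0,0,-0.05],[0.031,-0.29,-0.1,0,0,-0.055],[0.036,-0.34,-0.1,0,0,-0.06],[0.042,-0.39,-0.1,0,0,-0.07],[0.047,-0.44,-0.1,0,0,-0.075],[0.052,-0.485,-0.1,0,0,-0.08],[0.056,-0.525,-0.1,0,0,-0.09],[0.059,-0.555,-0.1,0,0,-0.094],[0.061,-0.575,-0.1,0,0,-0.094],[0.061,-0.575,-0.1,0,0,-0.094],[0.061,-0.575,-0.1,0,0,-0.094]]]'

```text
clock: 16.55
eef_pos: [469.9, 336.5, 139.7]
tool_rot: [3.14, 0.001, 0.246]
force: [0.8, -0.7, -0.4]
width: 37.7
```

```bash
python3 - <<'E'
from h import *
M=cur();im=get_image("wrist"); cv2.imwrite("pics/w11.png",im["color"]);w=wim(M,im)
s=ctrl.read_state();print(s["width"],s["force"],s["eef_pos"],s["tool_rot"])
for d in models.place_of("wrist","tray"): print(d["uv"],d["score"],onz(w,d["uv"],0))
print(row([470.6,338.8,5],.247))
E
```

```text
37.68422982208401 [ 0.20659008 -0.06272329 -0.66467236] [470.16269236 336.30688369 139.706924  ] [3.13992460e+00 6.85374595e-04 2.44909395e-01]
[322.9, 183.0] 0.56 [474.1125847  338.85342464   0.        ]
[0.001, -0.0024, 0.1347, 0.0014, 0.0006, -0.0023]
```

View pics/w11.png

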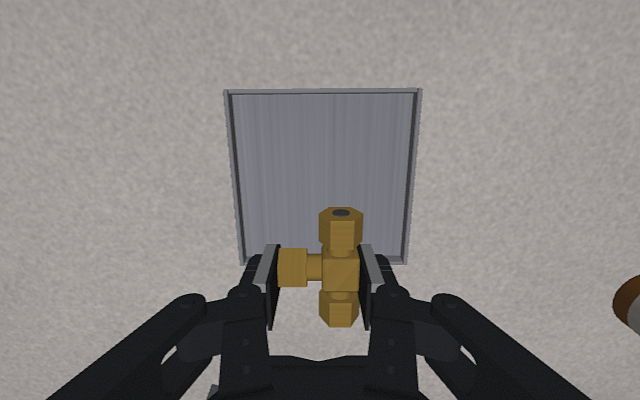

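The tee is still held level and aligned over the tray, whose rims are at (227,92), (420,90), (405,262) and (242,262). Lowering.

Emit:
move_arm --moves '[[[0.002,-0.002,0.02,0,0,0],[0.002,-0.002,0.05,0,0,0],[0.002,-0.002,0.08,0,0,0],[0.002,-0.002,0.102,0,0,0],[0.002,-0.002,0.116,0,0,0],[0.002,-0.002,0.125,0,0,0],[0.002,-0.002,0.13,0,0,0],[0.002,-0.002,0.132,0,0,0],[0.002,-0.002,0.1325,0,0,0],[0.002,-0.002,0.1325,0,0,0]]]'

```text
clock: 17.9
eef_pos: [471.5, 341.0, 7.7]
tool_rot: [-3.141, -0.001, 0.247]
force: [-1.3, 1.1, -0.8]
width: 37.6
```

```bash
python3 - <<'E'
from h import *
s=ctrl.read_state();print(s["width"],s["force"],s["eef_pos"],s["tool_rot"])
E
```

```text
37.61846978887433 [-1.29415705  1.06078574 -0.78367704] [471.52240161 341.0231733    7.74402292] [-3.14130666e+00 -7.11709119e-04  2.47044235e-01]
```

Emit:
move_arm --moves '[[[0,0,0.001,0,0,0],[0,0,0.0015,0,0,0],[0,0,0.0015,0,0,0]]]'

```text
clock: 18.27
eef_pos: [471.3, 340.8, 5.8]
tool_rot: [3.142, 0.0, 0.247]
force: [-0.5, 0.3, -1.2]
width: 37.7
```

Emit:
move_arm --moves '[[[0,0,0.0005,0,0,0],[0,0,0.001,0,0,0],[0,0,0.001,0,0,0]]]'

```text
clock: 18.65
eef_pos: [471.3, 340.8, 5.3]
tool_rot: [3.142, -0.0, 0.247]
force: [-1.1, -1.1, 5.0]
width: 37.5
```

The floor is felt (+5 N). Releasing, then rising.

Emit:
move_arm --moves '[[[0,0,0,0,0,0],[0,0,0,0,0,0],[0,0,0,0,0,0],[0,0,0,0,0,0],[0,0,0,0,0,0],[0,0,-0.01,0,0,0],[0,0,-0.03,0,0,0],[0,0,-0.07,0,0,0],[0,0,-0.12,0,0,0],[0,-0.03,-0.17,0,0,0],[0,0.03,-0.2,0,0,0],[0,0.06,-0.2,0,0,0],[0,0.06,-0.2,0,0,0],[0,0.06,-0.2,0,0,0]]]' --jaw 0.8

```text
clock: 20.4
eef_pos: [485.7, 283.3, 205.3]
tool_rot: [-3.141, -0.0, 0.247]
force: [-0.6, 0.6, 0.1]
width: 68.2
```

```bash
python3 - <<'E'
from fit import *
M=cur();im=get_image("wrist"); cv2.imwrite("pics/w12.png",im["color"]);w=wim(M,im)
for d in models.place_of("wrist","tray")[:1]: print("tray",d["uv"],d["score"],onz(w,d["uv"],0))
for d in models.place_of("wrist","tee_center"): print("tee",d["uv"],d["score"],onz(w,d["uv"],13))
s=get_image("side"); cv2.imwrite("pics/s12.png",s["color"])
t=get_image("top"); cv2.imwrite("pics/t12.png",t["color"])
for d in models.place_of("top","cover_grip"): print("cover",d["uv"],d["score"],onz(t,d["uv"],65))
st=ctrl.read_state();print(st["clock"],st["width"],st["force"],st["eef_pos"])
E
```

```text
tray [321.0, 118.9] 0.65 [475.53592003 337.4088149    0.        ]
tee [316.6, 115.7] 0.57 [470.00921291 340.2270233   13.        ]
cover [359.2, 171.7] 0.81 [500.93905144 -54.19052263  65.        ]
cover [446.2, 260.8] 0.75 [ 272.12748784 -266.52611502   65.        ]
20.7 68.58722783792103 [ 0.08447215 -0.32246438  0.26128894] [485.52478408 283.40558386 204.57547042]
```

View pics/w12.png

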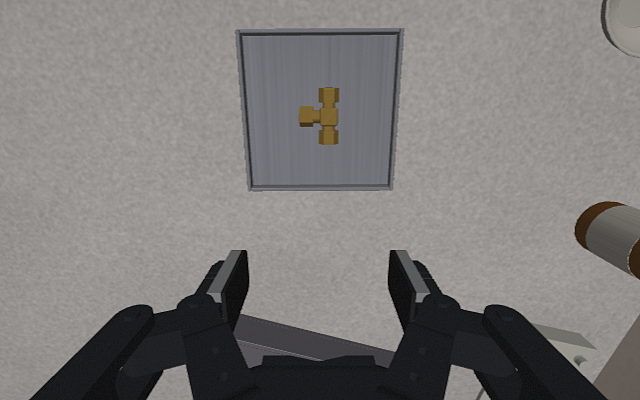

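View pics/s12.png

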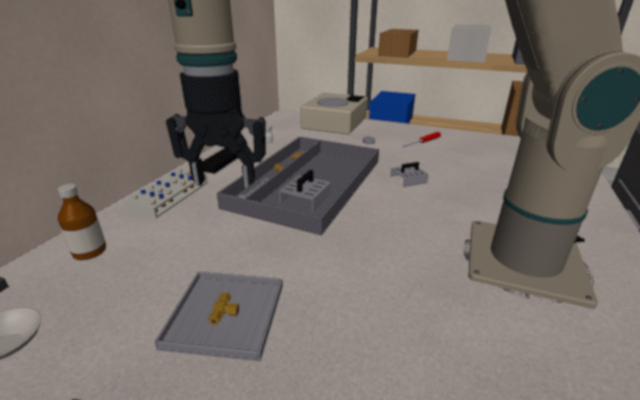

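The tee lies flat near the tray centre at wrist (318,116) and side (223,308). The cover stands upright in the front compartment at side (304,190). The gripper touches nothing, so I'll hand in.

```bash
python3 -c "
from h import *
print(job.finish_job())"
```

```text
the job is handed in; nothing more can be done
None
```

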